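# Clamp a stone slab in the slab drill and close its splash hood

### The job

Make the stone slab ready for drilling: push it along the drill's bed, roughly centred under the raised presser foot, until its back edge lies flat and square against the steel stop bar, then press the lift lever on the side of the head all the way down so that the foot clamps the slab, and last swing the splash hood fully down. Leave the little jar and the stone offcut standing on the drill's bed where they are.

Things in the scene. Friction and masses are not known exactly. Their poses are not given: they have to be found in the camera images.
- drill: Fixed bench drill for stone slabs: black bed 50 mm high (spans x -200..170, y -150..150), grey head (x 0..140, y -45..45, z 110..210) on a column (x 70..140), motor on the rear top to z 255. Origin on the table below the middle of the head's front face; +x from the open loading end to the column, z up.
- stop (a point): Middle of the lower front edge of the steel stop bar (120 mm wide, 11 mm high), at bed height (50 mm above the table), under the head 50 mm behind its front face. Axes as the drill's.
- slab: Sawn, grey-brown ringed stone slab 140 x 90 x 14 mm, 0.45 kg, lying loose on the bed in front of the stop, partly under the head. Origin: centre of its underside; x along its 140 mm length, towards the stop.
- slab_back (a point): Middle of the lower edge of the slab's end nearer the stop.
- slab_front (a point): Middle of the lower edge of the slab's other end, the one to push.
- lever (a joint): Lift lever on the head's +y side (drill frame), pivoting about an axis along the drill's x at x 60, y 52, z 165 mm; it points sideways to +y. 0: fully raised, pointing 35 degrees above level; grows to 0.95 rad when fully lowered, 19 degrees below level. Stiff: stays where it is left; about 4 to 5 N on its pad moves it.
- lever_pad (a point): Centre of the black pad (30 x 32 x 9 mm) at the lever's end, 95 mm from the pivot.
- hood (a joint): Clear splash hood with a black frame, a flat panel 131 mm long and 116 mm wide, hinged on the head's front face. 0: closed, sloping forward and down 35 degrees below level over the slab; 2.18 rad: standing straight up; larger leans back over the head. Stiff: stays where it is left; about 3 N at its edge moves it.
- hood_pivot (a point): Middle of the hood's hinge line, which runs along the drill's y. Axes as the drill's.
- hood_edge (a point): Middle of the hood's free edge, a black bar 8 mm thick, 127 mm from the hinge line.
- jar: Small glass jar with a steel cap, 36 mm across, 42 mm high, standing on the bed beside the slab on the -y side. Origin: centre of its underside. To be left alone.
- offcut: Stone offcut 38 x 28 x 14 mm lying on the bed beside the slab on the +y side. Origin: centre of its underside. To be left alone.
- foot: Presser foot, a U-shaped steel shoe 40 x 38 mm under the head, 22 mm behind the head's front face. Raised, it is 22 mm above the slab's top or a few mm less; the lever drives it down onto the slab. Origin: middle of its underside.
Things that resemble listed ones, but are neither listed nor needed, are in the scene too. There is more than one size of the slab; the job needs the smaller.

How it is judged (in metres and radians):
On the way, in this order (a step that is already met when the one before it is completed fails the run):
1. the slab is home against the stop while the foot is still raised and the hood open (x of slab_back in the frame of stop between -0.004 and 0.004 m and y of slab_back in the frame of stop between -0.025 and 0.025 m and angle between the x axis of slab and the x axis of drill, either way round below 0.06 rad and angle between slab's own z axis and vertical below 0.05 rad and value of joint lever below 0.4 rad and value of joint hood above 1.2 rad), for 0.2 s.
2. the lever is fully down on the slab while the hood is still open (x of slab_back in the frame of stop between -0.004 and 0.004 m and y of slab_back in the frame of stop between -0.025 and 0.025 m and angle between the x axis of slab and the x axis of drill, either way round below 0.06 rad and angle between slab's own z axis and vertical below 0.05 rad and value of joint lever above 0.85 rad and value of joint hood above 1.2 rad), for 0.2 s.
3. the hood is closed (x of slab_back in the frame of stop between -0.004 and 0.004 m and y of slab_back in the frame of stop between -0.025 and 0.025 m and angle between the x axis of slab and the x axis of drill, either way round below 0.06 rad and angle between slab's own z axis and vertical below 0.05 rad and value of joint lever above 0.85 rad and value of joint hood below 0.1 rad), for 0.2 s.
At the end, for the whole second after the job is handed in: The slab lies flat with its back edge within 4 mm of the stop bar, within 0.06 rad of square to it and within 25 mm of its middle; the lever is down (0.85 rad or more) with the foot pressing on the slab; the hood is closed (within 0.1 rad); the slab is at rest (all of step 3 and contact force between foot and slab above 0.5 N and linear speed of slab below 0.01 m/s); the robot touches nothing.
It fails at once if the jar or the offcut is moved by more than 20 mm or the jar tipped (distance of any of jar, offcut from where it was at the start of the episode above 0.02 m or angle between jar's own z axis and vertical above 0.5 rad).
It also fails if it takes over 69 s, if anything falls off the work surface, if the arm or the gripper's body presses on something with over 40 N, if the wrist force passes 120 N, or if a joint passes its speed limit or range.

### The arm

A 7-joint arm with a two-finger parallel gripper is mounted at the origin on the work surface. World frame = base frame: x ahead of the robot, y to its left, z up, the work surface at z = 0. Lengths are in m, angles in degrees, forces in N, time in s.
With the tool pointing down it reaches from about 0.425 to 0.875 m from the base axis. Payload 4.7 kg.
Tool frame: the origin (TCP) lies at the very end of the fingers, on their centre line; the grasp point (between the pads) lies 19 mm behind it; z points along the fingers, y is the line along which they close (so a half turn about z gives the same grasp; the last joint's range is limited). The gripper opens to 87 mm and grips with 3 to 60 N. Pads are 19 mm wide; open, the fingers measure 117 mm over their backs; the gripper's body (75 mm by 190 mm) begins 51 mm behind the grasp point.
Start: joints at [75.292, 18.392, -4.016, 83.108, 1.295, 78.541, -3.26], TCP at [0.174, -0.626, 0.223] pointing down, gripper open.
Joint ranges: [-163.93, 163.93], [-17.29, 119.83], [-79.2, 71.16], [3.27, 140.29], [-89.18, 269.18], [5.43, 117.66], [-154.24, 154.24]. Speed limits (degrees/s): [147.25, 147.25, 180, 180, 180, 180, 180].

### API

Orientations are given as [roll, pitch, yaw] about the fixed x, y, z axes, in that order (R = Rz(yaw) Ry(pitch) Rx(roll)).
In Python, from cell import get_obs, cams, ticket, finder gives the robot as it stands.
- The arm moves only by the shell command python3 -m creep 'ROWS' [FORCE]. ROWS is text: rows parted by semicolons, each of 5 numbers parted by spaces: the shift along the world's x, y, z in m, then the turn about the world's z in degrees, then the finger opening in m, from 0 to 0.087. A call has 1 to 8 rows; each row shifts and turns the commanded pose from where the row before left it; what a row does not reach is not made up. A row lasts 1/8 s, in which the tool goes at most 62.5 mm and 10.7 degrees, less where a joint would pass 70% of its speed; a pose out of reach is approached as far as the arm can. A call with a gripper value outside its range is refused whole. The fingers move at their own pace and stop on an object; FORCE is the grip in N (left out, the last holds). Time passes only in rows, so rows that do not move let the fingers close. It gives the time, the measured TCP pose, the force, the opening and the grip force at its end, in the units of the state.
- get_obs(): the state, without advancing time (a new reading comes with each control period).
- cams.read_camera(name): name is "side" or "top"; returns the picture (384x512x3 uint8, red, green, blue); there is no depth.
- cams.calibration(name): a dict with "fx", "fy", "cx", "cy" (pixels), "extrinsics" (4x4, takes a point from world to camera coordinates). Camera axes: x right, y down, z forward; pixel columns grow to the right and rows downward; lengths in m; the calibration is good to about 2 mm. A picture is of the moment at which its call begins. calibration takes no time and is no camera call.
- ticket.sign_off(): hands the job in; it is judged then, once.
Trained networks look in the newest picture that a camera, given by its name, has taken for a name from the list of things; names that differ only in an ending like _2 or _b are one class to them, and where a whole thing is asked for, a point or a joint stands for the part that bears it (a point fixed in the world has none). Each returns a list of dicts, best first, with "p" (0 to 1); they miss things now and then, are a little off and sometimes report something else, mostly with a low value. They report only what shows in the picture. A call takes as long as a camera call. They do not tell look-alikes from the thing itself.
- finder.masks_of(name, camera): "mask" (384x512 bool, what is visible of it) and "xy" ([column, row] in pixels, amid what is visible of it).
- finder.tip_of(name, camera): "xy" ([column, row] in pixels: a listed point, or the origin of a listed thing).
The state is a dict: "time_s": time; "qpos": joint angles; "joint_velocities": joint speeds; "effort": joint torques, N m; "tool_pos": TCP position; "tool_rot": TCP orientation; "force": force on the tool from outside, world axes, zero at the start; "wrist_torque": the same for the moment, N m; "grip_width": finger opening in m; "grasp_force": force on a finger pad.
Only numpy, scipy, OpenCV 4.12 (cv2) and the standard library are available. Lean on these libraries where they do the work, as an engineer would, in place of code of your own. Each camera call takes 0.05 s, during which the arm holds its last target. There are 200 camera calls.

## Working session

There is one attempt and no reset: what is moved stays moved. The work goes in short steps, Python scripts to look and compute and a shell command to move; the robot and the scene stay as the last step left them, time stands still between calls to the robot, and variables do not carry over. Pictures are saved under pics/ and viewed, at most 10 in all, crops included, and the job is handed in when it is done.

```bash
ls; mkdir -p pics
cat > h.py <<'E'
import numpy as np, cv2
from cell import get_obs, cams, ticket, finder
def ray(xy,cam):
    c=cams.calibration(cam);E=np.array(c["extrinsics"])
    d=np.array([(xy[0]-c["cx"])/c["fx"],(xy[1]-c["cy"])/c["fy"],1.]);R=E[:3,:3]
    return -R.T@E[:3,3],R.T@d
def onz(xy,cam,z):
    o,d=ray(xy,cam);return o+d*(z-o[2])/d[2]
def proj(p,cam):
    c=cams.calibration(cam);E=np.array(c["extrinsics"]);q=E[:3,:3]@np.array(p)+E[:3,3]
    return np.array([c["fx"]*q[0]/q[2]+c["cx"],c["fy"]*q[1]/q[2]+c["cy"]])
def tri(a,b):
    o1,d1=ray(a,"side");o2,d2=ray(b,"top")
    s=np.linalg.lstsq(np.c_[d1,-d2],o2-o1,rcond=None)[0]
    p,q=o1+s[0]*d1,o2+s[1]*d2
    return (p+q)/2,np.linalg.norm(p-q)
E
python3 - <<'E'
from h import *
np.set_printoptions(precision=3,suppress=True)
for c in("side","top"):
    im=cams.read_camera(c);cv2.imwrite(f"pics/{c}0.png",im[:,:,::-1])
    o,d=ray((256,192),c);print(c,o,d)
    for n in "drill stop slab slab_back slab_front lever_pad hood_pivot hood_edge jar offcut foot".split():
        print(n,[(np.round(r["xy"]).tolist(),round(r["p"],2)) for r in finder.tip_of(n,c)][:4])
E
```

```text
pics
side [0.88  0.431 0.804] [-0.534 -0.404 -0.743]
drill [([219.0, 245.0], 0.59), ([208.0, 223.0], 0.33)]
stop [([206.0, 224.0], 0.64), ([188.0, 276.0], 0.21)]
slab [([376.0, 219.0], 0.81)]
slab_back [([217.0, 233.0], 0.98), ([353.0, 232.0], 0.88)]
slab_front [([248.0, 270.0], 0.97), ([394.0, 205.0], 0.7)]
lever_pad [([140.0, 215.0], 0.87)]
hood_pivot [([215.0, 203.0], 0.67), ([143.0, 212.0], 0.49), ([220.0, 248.0], 0.48)]
hood_edge [([213.0, 161.0], 0.78)]
jar [([281.0, 241.0], 0.64)]
offcut [([192.0, 275.0], 0.44)]
foot [([211.0, 225.0], 0.39)]
top [0.367 0.082 1.105] [ 0.068  0.017 -0.998]
drill [([277.0, 166.0], 0.88)]
stop [([292.0, 164.0], 0.72)]
slab [([185.0, 285.0], 0.84), ([253.0, 163.0], 0.58)]
slab_back [([191.0, 252.0], 0.78), ([277.0, 170.0], 0.73)]
slab_front [([176.0, 315.0], 0.86), ([236.0, 152.0], 0.73)]
lever_pad [([308.0, 99.0], 0.75)]
hood_pivot [([276.0, 151.0], 0.84)]
hood_edge [([276.0, 144.0], 0.72)]
jar [([231.0, 198.0], 0.44), ([275.0, 164.0], 0.36)]
offcut [([265.0, 119.0], 0.65)]
foot []
```

```bash
python3 -c "
import cv2;import numpy as np
a=cv2.imread('pics/side0.png');b=cv2.imread('pics/top0.png')
cv2.imwrite('pics/both0.png',cv2.resize(np.vstack([a,b]),(400,600)))"
```

```text
(no output)
```

View pics/side0.png

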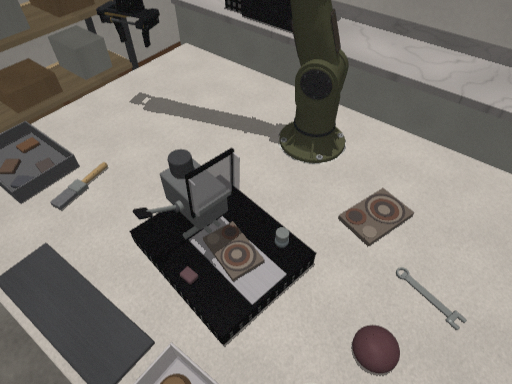

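View pics/top0.png

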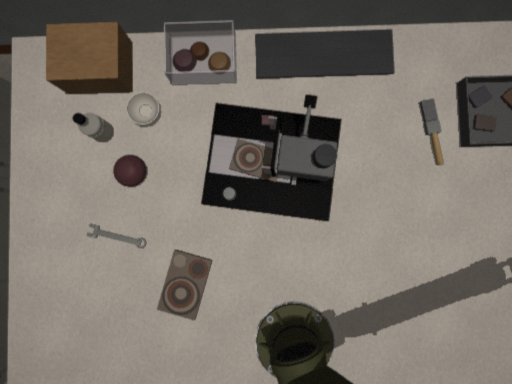

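The side view shows the drill with the hood up (213,161), lever pad at (140,213), slab near (235,250), jar (282,238) and offcut (188,275). In the top view the bed corners are about (217,105), (341,120), (329,220), (202,206), the slab is at (250,158), and the larger look-alike slab lies on the table at (185,285).

Run:
```python
from h import *
np.set_printoptions(precision=4,suppress=True)
C=np.array([onz(p,"top",.05) for p in[(217,105),(341,120),(329,220),(202,206)]]);print(C)
M=np.array([[-.2,.15],[.17,.15],[.17,-.15],[-.2,-.15]])
best=None
for k in range(1):
    a=M-M.mean(0);b=C[:,:2]-C[:,:2].mean(0)
    th=np.arctan2((a[:,0]*b[:,1]-a[:,1]*b[:,0]).sum(),(a*b).sum())
    R=np.array([[np.cos(th),-np.sin(th)],[np.sin(th),np.cos(th)]])
    t=C[:,:2].mean(0)-R@M.mean(0);print("yaw",np.degrees(th),"t",t,"res",np.abs(M@R.T+t-C[:,:2]).max())
def D(p): return R.T@(np.array(p)[:2]-t)
for n,s,tp in[("lever_pad",(140,215),(308,99)),("hood_edge",(213,161),(276,144)),("hood_pivot",(215,203),(276,151))]:
    p,e=tri(s,tp);print(n,p,e,"drill",D(p),p[2])
for n,p,c,z in[("jar",(231,198),"top",.05),("jars",(281,241),"side",.05),("off",(265,119),"top",.05),("offs",(192,275),"side",.05),("sb",(277,170),"top",.05),("sf",(236,152),"top",.05),("sbs",(217,233),"side",.05),("sfs",(248,270),"side",.05),("stop",(292,164),"top",.05),("stops",(206,224),"side",.05)]:
    q=onz(p,c,z);print(n,q,"drill",D(q))
cv2.imwrite("pics/crop.png",np.hstack([cv2.resize(cv2.imread("pics/top0.png")[95:225,195:345],None,fx=2.6,fy=2.6,interpolation=2)[:330],cv2.resize(cv2.imread("pics/side0.png")[190:340,130:320],None,fx=2.1,fy=2.2,interpolation=2)[:330]]))
for c in("top","side"):
  cams.read_camera(c)
  for r in finder.masks_of("slab",c):
    m=r["mask"].astype(np.uint8);cs=max(cv2.findContours(m,0,1)[0],key=len)
    P=np.array([onz(x[0],c,.064)[:2] for x in cs]);Q=np.array([D(x) for x in P])*1000
    print(c,r["p"],r["xy"],cv2.minAreaRect(Q.astype(np.float32)))
```

```text
[[ 0.6973  0.2072  0.05  ]
 [ 0.641  -0.1522  0.05  ]
 [ 0.3526 -0.1056  0.05  ]
 [ 0.4033  0.2569  0.05  ]]
yaw -98.80736766694478 t [0.5213 0.0368] res 0.005630837506659214
lever_pad [ 0.6542 -0.0381  0.2164] 0.004002926656395671 drill [0.0536 0.1429] 0.216440507632909
hood_edge [0.5213 0.0514 0.3222] 0.0038981135479326154 drill [-0.0145 -0.0023] 0.322208155837412
hood_pivot [0.5275 0.0477 0.1992] 0.005903222053906597 drill [-0.0117  0.0045] 0.1992477814749829
jar [0.4239 0.1729 0.05  ] drill [-0.1196 -0.1171]
jars [0.4309 0.1705 0.05  ] drill [-0.1183 -0.1098]
off [0.6512 0.0682 0.05  ] drill [-0.051   0.1235]
offs [0.636  0.0608 0.05  ] drill [-0.0413  0.1097]
sb [0.5008 0.0381 0.05  ] drill [ 0.0018 -0.0205]
sf [0.5569 0.1552 0.05  ] drill [-0.1224  0.0171]
sbs [0.5106 0.0273 0.05  ] drill [ 0.011  -0.0091]
sfs [0.5459 0.1559 0.05  ] drill [-0.1215  0.0061]
stop [ 0.5169 -0.0057  0.05  ] drill [0.0426 0.0021]
stops [ 0.5066 -0.0143  0.05  ] drill [ 0.0528 -0.0066]
top 0.97 [249.8, 160.3] ((-59.95758819580078, 0.9918365478515625), (94.10740661621094, 142.10289001464844), 80.8484115600586)
top 0.83 [185.5, 285.2] ((-217.1617889404297, -374.95697021484375), (178.11749267578125, 114.7928466796875), 81.12739562988281)
side 0.69 [230.4, 250.0] ((-59.22149658203125, -0.8826408386230469), (93.96443176269531, 145.73439025878906), 80.71698760986328)
side 0.6 [375.1, 215.2] ((-236.71487426757812, -343.92431640625), (189.049560546875, 119.37511444091797), 81.10247802734375)
```

View pics/crop.png

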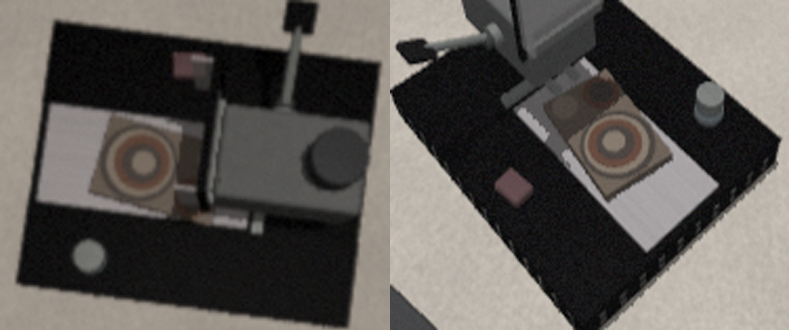

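The crop shows the slab's long axis turned about -9° in the drill frame with its back about 40 mm short of the stop. The jar and offcut are clear of the pushing lane. I'll square the slab by pushing with both fingers across its front end.

```bash
cat >> h.py <<'E'
th=np.radians(-98.8);R2=np.array([[np.cos(th),-np.sin(th)],[np.sin(th),np.cos(th)]]);T2=np.array([.5213,.0368])
def W(x,y): return R2@[x,y]+T2
def DR(p): return R2.T@(np.array(p)[:2]-T2)
E
python3 -c "
from h import *
o=get_obs();print(o['tool_pos'],o['tool_rot'],o['time_s'],o['grip_width']);print(W(-.165,0),W(-.1,0),W(.06,.133))"
python3 -m creep '0.035 0.035 0.025 0 0.05;0.035 0.035 0.025 0 0.05;0.035 0.035 0.025 0 0.05;0.035 0.035 0.025 0 0.05;0.035 0.035 0.025 0 0.05;0.035 0.035 0.025 0 0.05;0.035 0.035 0.025 0 0.05;0.035 0.035 0.025 0 0.05'
```

```text
[ 0.17383659 -0.6263417   0.2225735 ] [1.79996496e+02 3.68690933e-03 1.55156119e+01] 1.4 0.08722130723729966
[0.54654266 0.19985768] [0.53659858 0.13562284] [ 0.64355522 -0.04284082]
time_s: 2.4
tool_pos: [0.4548, -0.345, 0.4237]
tool_rot: [180.0, -0.0, 15.5]
force: [1.2, -0.2, 0.2]
grip_width: 0.0501
grasp_force: 0.0
```

```bash
python3 -m creep '0.011 0.06 0 8.2 0.05;0.011 0.06 0 8.2 0.05;0.011 0.06 0 8.2 0.05;0.011 0.06 0 8.2 0.05;0.011 0.06 0 8.2 0.05;0.011 0.06 0 8.2 0.05;0.011 0.06 0 8.2 0.05;0.011 0.06 0 8.2 0.05'; python3 -c "
from h import *
o=get_obs();print(DR(o['tool_pos']),o['qpos'])"
```

```text
time_s: 3.4
tool_pos: [0.5419, 0.1354, 0.423]
tool_rot: [179.9, 0.0, 81.3]
force: [1.0, -1.0, 0.5]
grip_width: 0.0503
grasp_force: 0.0
[-0.10054902  0.00531956] [ 21.99293939   9.74985549 -45.54088775  73.82254407   7.09163551
  99.18548653 -30.64946018]
```

```bash
python3 -m creep '0.003 0.04 0 0 0.05;0.002 0.025 -0.02 0 0.05;0 0 -0.06 0 0.05;0 0 -0.06 0 0.05;0 0 -0.06 0 0.05;0 0 -0.06 0 0.05;0 0 -0.05 0 0.05;0 0 -0.03 0 0.05'
python3 - <<'E'
from h import *
o=get_obs();print(DR(o['tool_pos']))
a=cams.read_camera("top");b=cams.read_camera("side")
cv2.imwrite("pics/c1.png",np.hstack([cv2.resize(a[75:225,185:335],(400,400),interpolation=2),cv2.resize(b[150:340,130:320],(400,400),interpolation=2)])[:,:,::-1])
E
```

```text
time_s: 4.4
tool_pos: [0.5455, 0.1978, 0.0798]
tool_rot: [-179.8, 0.1, 81.1]
force: [0.3, -0.3, 1.3]
grip_width: 0.05
grasp_force: 0.0
[-0.16281307 -0.00072194]
```

View pics/c1.png

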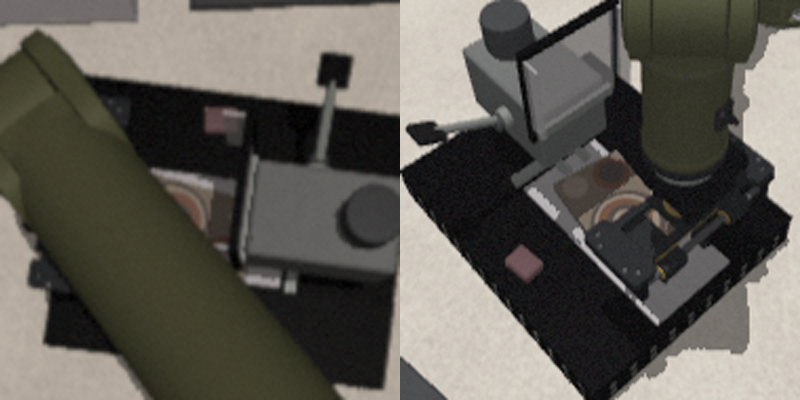

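The side view shows the fingers down in front of the slab's front end, with the hood and jar clear. Next I lower a little and push.

```bash
python3 -m creep '0 0 -0.015 0 0.05;0 0 -0.006 0 0.05;-0.0015 -0.01 0 0 0.05;-0.0015 -0.01 0 0 0.05;-0.0012 -0.008 0 0 0.05;-0.0012 -0.008 0 0 0.05;-0.0012 -0.008 0 0 0.05;0 0 0 0 0.05'
python3 - <<'E'
from h import *
o=get_obs();print(DR(o['tool_pos']),R2.T@o['force'][:2])
E
```

```text
time_s: 5.5
tool_pos: [0.5404, 0.1534, 0.0616]
tool_rot: [180.0, 0.1, 81.1]
force: [0.4, -0.4, -0.4]
grip_width: 0.0499
grasp_force: 0.0
[-0.11811637  0.00105637] [0.29739462 0.46694317]
```

```bash
python3 -m creep '0.001 0.006 0 0 0.05;0 0 -0.003 0 0.05;0 0 -0.003 0 0.05;-0.001 -0.006 0 0 0.05;-0.0008 -0.005 0 0 0.05;0 0 0 0 0.05'
python3 - <<'E'
from h import *
o=get_obs();print(DR(o['tool_pos']),R2.T@o['force'][:2])
for c in("side",):
  im=cams.read_camera(c)
  for r in finder.masks_of("slab",c)[:2]:
    m=r["mask"].astype(np.uint8);cs=max(cv2.findContours(m,0,1)[0],key=len)
    Q=np.array([DR(onz(x[0],c,.064)) for x in cs])*1000
    print(c,r["p"],r["xy"],cv2.minAreaRect(Q.astype(np.float32)))
  for n in("slab_back","slab_front"):
    print(n,[(DR(onz(r["xy"],c,.05)),r["p"]) for r in finder.tip_of(n,c)])
E
```

```text
time_s: 6.25
tool_pos: [0.5395, 0.1488, 0.0556]
tool_rot: [180.0, 0.0, 81.1]
force: [0.1, -0.7, 0.5]
grip_width: 0.0501
grasp_force: 0.0
[-0.11349956  0.00079722] [0.65301244 0.18755079]
side 0.62 [376.3, 215.0] ((-236.49566650390625, -341.6575927734375), (181.87159729003906, 114.01490783691406), 81.55250549316406)
side 0.56 [212.9, 235.3] ((7.569578170776367, 8.002037048339844), (92.42221069335938, 66.52550506591797), 86.48371887207031)
slab_back [(array([0.03581702, 0.00748102]), 0.94), (array([-0.22260435, -0.25618759]), 0.68), (array([ 0.23041008, -0.16147574]), 0.44)]
slab_front [(array([-0.24494542, -0.42359767]), 0.85), (array([0.04156675, 0.0038932 ]), 0.71), (array([-0.0941133 ,  0.01025423]), 0.56)]
```

```bash
python3 -m creep '-0.0008 -0.005 0 0 0.05;-0.0006 -0.004 0 0 0.05;-0.0003 -0.002 0 0 0.05;0 0 0 0 0.05'; python3 -c "
from h import *
o=get_obs();print(DR(o['tool_pos']),R2.T@o['force'][:2])";python3 -m creep '-0.0003 -0.002 0 0 0.05;0 0 0 0 0.05'; python3 -c "
from h import *
o=get_obs();print(DR(o['tool_pos']),R2.T@o['force'][:2])"
```

```text
time_s: 6.95
tool_pos: [0.5379, 0.1384, 0.0557]
tool_rot: [180.0, 0.0, 81.1]
force: [0.4, 1.4, 2.0]
grip_width: 0.0504
grasp_force: 0.6
[-0.10292956  0.00088437] [-1.39976404  0.19083255]
time_s: 7.2
tool_pos: [0.5378, 0.1379, 0.0558]
tool_rot: [179.9, -0.1, 81.1]
force: [2.0, 4.8, -0.6]
grip_width: 0.05
grasp_force: 2.5
[-0.10246967  0.00087619] [-5.08481091  1.24532332]
```

```bash
python3 -m creep '-0.0003 -0.002 0 0 0.05;0 0 0 0 0.05;0 0 0 0 0.05'; python3 -c "
from h import *
o=get_obs();print(DR(o['tool_pos']),R2.T@o['force'][:2],o['wrist_torque'])";python3 -m creep '-0.0003 -0.002 0 0 0.05;0 0 0 0 0.05;0 0 0 0 0.05'
python3 - <<'E'
from h import *
o=get_obs();print(DR(o['tool_pos']),R2.T@o['force'][:2],o['wrist_torque'])
c="side";im=cams.read_camera(c)
for r in finder.masks_of("slab",c)[:3]:
    m=r["mask"].astype(np.uint8);cs=max(cv2.findContours(m,0,1)[0],key=len)
    Q=np.array([DR(onz(x[0],c,.064)) for x in cs])*1000
    print(c,r["p"],r["xy"],cv2.minAreaRect(Q.astype(np.float32)))
cv2.imwrite("pics/c2.png",cv2.resize(im[180:310,150:310],(739,600),interpolation=2)[:,:,::-1])
E
```

```text
time_s: 7.58
tool_pos: [0.5379, 0.1378, 0.0561]
tool_rot: [179.9, -0.3, 81.2]
force: [3.1, 8.1, -2.1]
grip_width: 0.0499
grasp_force: 4.1
[-0.10232774  0.00098054] [-8.43291945  1.85210746] [ 1.793261   -0.63516206 -0.11581634]
time_s: 7.95
tool_pos: [0.5379, 0.1377, 0.0565]
tool_rot: [179.8, -0.4, 81.2]
force: [3.9, 11.8, -1.3]
grip_width: 0.0502
grasp_force: 5.7
[-0.10225762  0.00101796] [-12.24950907   2.01233737] [ 2.49408555 -0.75770635 -0.17277459]
side 0.84 [376.2, 216.3] ((-236.53054809570312, -342.5874938964844), (182.89161682128906, 116.4642333984375), 80.69255065917969)
side 0.71 [212.4, 232.9] ((18.567668914794922, 9.327136993408203), (92.00141906738281, 61.34058380126953), 87.0018081665039)
side 0.39 [151.7, 210.2] ((167.67726135253906, 67.77589416503906), (120.1426010131836, 38.72123718261719), 54.3791618347168)
```

View pics/c2.png

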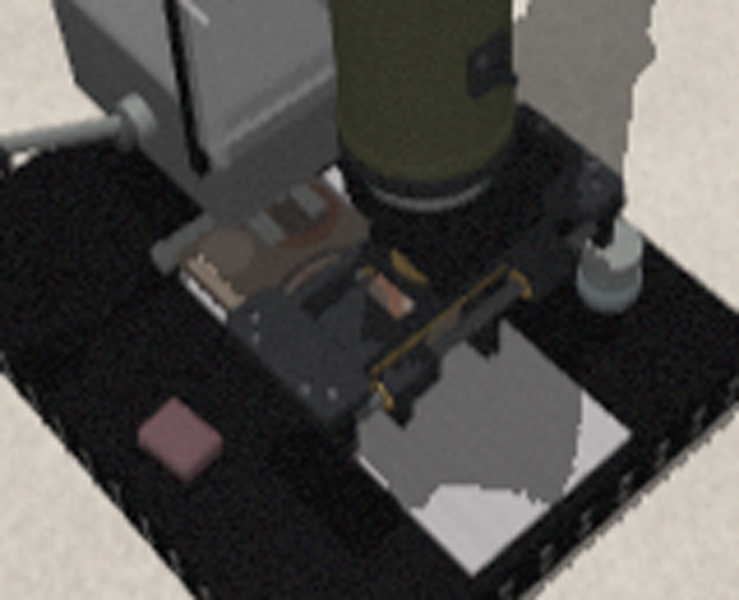

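The slab's back edge appears to be against the bar around (165,255)-(340,185). The jar and offcut are undisturbed. I'll back off and verify squareness.

```bash
python3 -m creep '0.002 0.01 0 0 0.05;0.004 0.025 0 0 0.05;0 0 0.06 0 0.05;0 0 0.06 0 0.05;0 0 0.06 0 0.02;0 0 0.06 0 0;0 0 0.06 0 0;0 0 0.06 0 0'
python3 - <<'E'
from h import *
np.set_printoptions(precision=4,suppress=True)
o=get_obs();print(DR(o['tool_pos']))
for c in("side","top"):
  im=cams.read_camera(c);cv2.imwrite(f"pics/{c}3.png",im[:,:,::-1])
  for r in finder.masks_of("slab",c)[:3]:
    m=r["mask"].astype(np.uint8);cs=max(cv2.findContours(m,0,1)[0],key=len)
    Q=np.array([DR(onz(x[0],c,.064)) for x in cs])*1000
    print(c,r["p"],r["xy"],cv2.minAreaRect(Q.astype(np.float32)))
  for n in("slab_back","slab_front","stop","drill"):
    print(n,[(DR(onz(r["xy"],c,.0 if n=="drill" else .05)),r["p"]) for r in finder.tip_of(n,c)][:2])
b=cv2.imread("pics/side3.png");cv2.imwrite("pics/c3.png",cv2.resize(b[180:310,150:310],(739,600),interpolation=2))
E
```

```text
time_s: 9.05
tool_pos: [0.5424, 0.166, 0.4174]
tool_rot: [-180.0, 0.2, 81.0]
force: [0.6, -0.8, -0.1]
grip_width: 0.0179
grasp_force: 0.0
[-0.1309  0.001 ]
side 0.7 [375.8, 214.8] ((-237.190185546875, -343.2469482421875), (180.96453857421875, 113.06859588623047), 81.4952392578125)
side 0.67 [219.8, 244.0] ((-21.52398681640625, 9.709625244140625), (90.18756866455078, 143.54705810546875), 89.83588409423828)
slab_back [(array([0.0394, 0.0066]), 0.71), (array([-0.2216, -0.2546]), 0.68)]
slab_front [(array([-0.0875,  0.0104]), 0.91), (array([-0.2483, -0.4277]), 0.79)]
stop [(array([ 0.0509, -0.0012]), 0.66)]
drill [(array([ 0.0027, -0.0024]), 0.58)]
top 0.92 [185.7, 283.3] ((-217.02783203125, -373.1089782714844), (175.5884246826172, 112.1801528930664), 81.45760345458984)
slab_back [(array([-0.2045, -0.286 ]), 0.82)]
slab_front [(array([-0.234 , -0.4601]), 0.59)]
stop [(array([0.0513, 0.0047]), 0.85)]
drill []
```

View pics/c3.png

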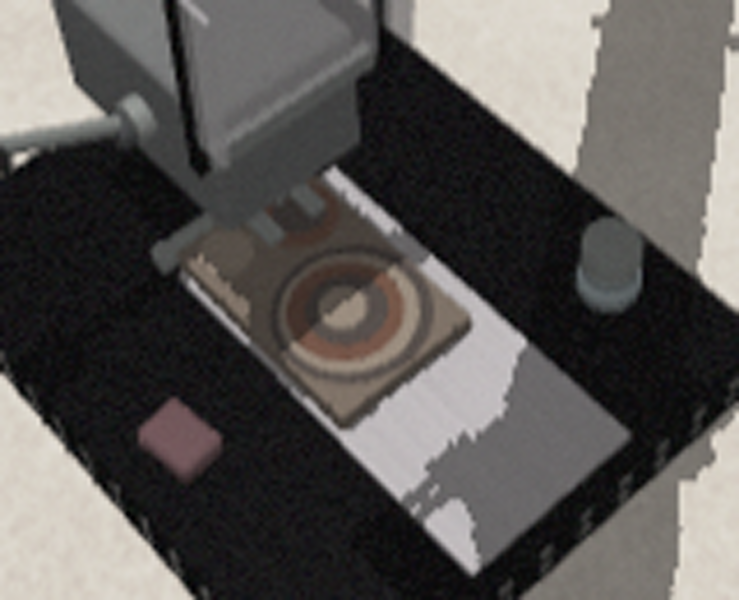

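The slab lies square (about 0.2° off) and touches the stop bar, about 8 mm off-centre. Now the lever.

```bash
python3 -m creep '0.013 -0.026 0 -10 0;0.013 -0.026 0 -10 0;0.013 -0.026 0 -10 0;0.013 -0.026 0 -10 0;0.013 -0.026 0 -10 0;0.013 -0.026 0 -10 0;0.013 -0.026 0 -10 0;0.013 -0.026 0 -10 0'; python3 -m creep '0 0 0 -9.8 0;0 0 0 0 0'
python3 - <<'E'
from h import *
np.set_printoptions(precision=4,suppress=True)
o=get_obs();print(DR(o['tool_pos']),W(.058,.137),o['qpos'])
s=cams.read_camera("side");t=cams.read_camera("top")
a=finder.tip_of("lever_pad","side");b=finder.tip_of("lever_pad","top")
print([(r["xy"],r["p"]) for r in a],[(r["xy"],r["p"]) for r in b])
if a: print(DR(onz(a[0]["xy"],"side",.2195)))
if b: print(DR(onz(b[0]["xy"],"top",.2195)))
print(DR(onz((310,101),"top",.224)))
E
```

```text
time_s: 10.65
tool_pos: [0.6471, -0.0413, 0.4152]
tool_rot: [180.0, 0.0, 0.8]
force: [-0.3, 0.0, -0.0]
grip_width: 0.0003
grasp_force: 0.0
time_s: 10.9
tool_pos: [0.6469, -0.0406, 0.415]
tool_rot: [180.0, 0.1, -8.6]
force: [0.6, -0.1, 0.2]
grip_width: 0.0004
grasp_force: 0.0
[0.0573 0.1359] [ 0.6478 -0.0415] [  21.5024   20.1169  -29.9147   61.349    10.0496  100.9301 -103.5674]
[([140.3, 213.1], 0.71)] [([305.6, 100.3], 0.57), ([275.6, 143.4], 0.56)]
[0.0567 0.1418]
[0.0468 0.1362]
[0.0572 0.1342]
```

```bash
python3 -m creep '0.003 0 -0.06 0 0;0 0 -0.06 0 0;0 0 -0.04 0 0;0 0 -0.015 0 0;0 0 -0.01 0 0;0 0 -0.01 0 0;0 0 -0.01 0 0;0 0 0 0 0'
python3 - <<'E'
from h import *
o=get_obs();print(DR(o['tool_pos']))
b=cams.read_camera("side");t=cams.read_camera("top")
cv2.imwrite("pics/c4.png",np.hstack([cv2.resize(b[130:280,110:260],(400,400),interpolation=2),cv2.resize(t[75:225,205:355],(400,400),interpolation=2)])[:,:,::-1])
E
```

```text
time_s: 12.1
tool_pos: [0.6499, -0.0402, 0.2107]
tool_rot: [-180.0, -0.0, -8.7]
force: [0.1, 0.3, 0.6]
grip_width: 0.0005
grasp_force: 0.2
[0.05646003 0.13891367]
```

View pics/c4.png

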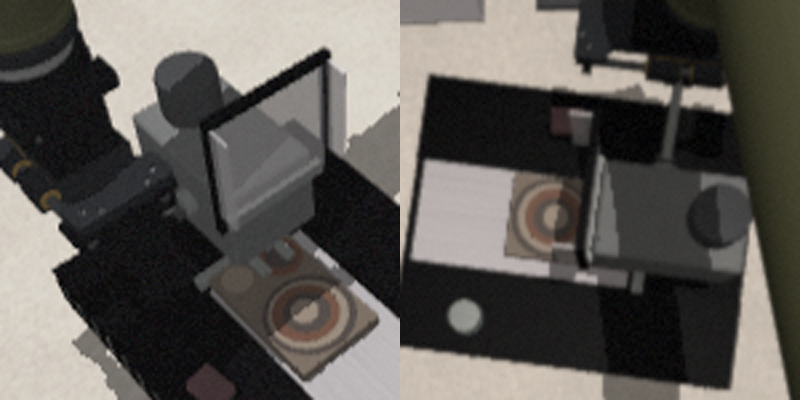

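The gripper is over the lever at the left of the side view, hiding the pad. Nothing else is touched. I'll continue down while watching force.

```bash
python3 -m creep '0 0 -0.006 0 0;0 0 -0.006 0 0;0 0 0 0 0'; python3 -m creep '0 0 -0.008 0 0;0 0 -0.008 0 0;0 0 0 0 0'
```

```text
time_s: 12.58
tool_pos: [0.6495, -0.0403, 0.1979]
tool_rot: [180.0, 0.1, -8.7]
force: [-0.6, 0.5, 2.0]
grip_width: -0.0001
grasp_force: 0.3
time_s: 12.95
tool_pos: [0.6489, -0.0403, 0.1812]
tool_rot: [180.0, 0.2, -8.7]
force: [0.4, -0.2, -0.9]
grip_width: 0.0007
grasp_force: 0.0
```

```bash
cat > lv.py <<'E'
from h import *
np.set_printoptions(precision=4,suppress=True)
o=get_obs();print(DR(o['tool_pos']))
b=cams.read_camera("side");t=cams.read_camera("top")
a=finder.tip_of("lever_pad","side");q=finder.tip_of("lever_pad","top")
print([(r["xy"],r["p"]) for r in a],[(r["xy"],r["p"]) for r in q])
for y in (0,.2,.3,.5,.7,.95):
    f=np.radians(35)-y;w=np.r_[W(.06,.052+.095*np.cos(f)),.165+.095*np.sin(f)]
    print(y,w,proj(w,"side"),proj(w,"top"))
for n in("lever",):
  for c in("side","top"):
    for r in finder.masks_of(n,c)[:2]:
      m=r["mask"];ys,xs=np.nonzero(m);print(c,r["p"],r["xy"],xs.min(),xs.max(),ys.min(),ys.max())
E
python3 lv.py
```

```text
[0.0567 0.1379]
[] []
0 [ 0.6404 -0.0424  0.2195] [144.4433 209.1081] [310.6816 103.4672]
0.2 [ 0.6496 -0.0438  0.2029] [142.4253 216.4196] [310.2537 101.8821]
0.3 [ 0.6529 -0.0443  0.1941] [142.0238 219.8624] [309.9557 101.6852]
0.5 [ 0.6568 -0.0449  0.1755] [142.4205 226.124 ] [309.2156 102.4366]
0.7 [ 0.657  -0.0449  0.1565] [144.332  231.3432] [308.318  104.6095]
0.95 [ 0.652  -0.0442  0.1334] [148.5952 236.1313] [307.0404 109.0718]
side 0.55 [136.5, 226.3] 132 142 221 233
side 0.37 [187.9, 273.1] 180 197 266 282
top 0.15 [275.3, 163.0] 202 335 103 220
```

The lever mask has moved down to row 226, about 0.45 rad, so the press is working. Continuing.

```bash
python3 -m creep '0 0 -0.01 0 0;0 0 -0.01 0 0;0 0 -0.01 0 0;0 0 -0.006 0 0;0 0 0 0 0'; python3 lv.py | grep -v "^0"; python3 -m creep '0 0 -0.003 0 0;0 0 -0.003 0 0;0 0 0 0 0'
```

```text
time_s: 13.88
tool_pos: [0.6492, -0.0402, 0.1457]
tool_rot: [180.0, 0.1, -8.7]
force: [1.1, -0.7, 1.1]
grip_width: 0.0006
grasp_force: 0.8
[0.0565 0.1382]
[([148.0, 235.6], 0.53), ([208.8, 228.8], 0.2)] []
side 0.64 [143.3, 234.1] 138 181 205 244
time_s: 14.55
tool_pos: [0.6498, -0.0402, 0.143]
tool_rot: [180.0, -0.0, -8.7]
force: [-5.2, 0.2, 12.0]
grip_width: 0.0005
grasp_force: 5.2
```

```bash
python3 -m creep '0 0 -0.003 0 0;0 0 -0.002 0 0;0 0 0 0 0;0 0 0 0 0'; python3 -m creep '0 0 0.01 0 0;0 0 0.03 0 0;0 0 0.06 0 0;0 0 0.06 0 0;0 0 0.06 0 0;0 0 0.06 0 0;0 0 0 0 0';  python3 lv.py
```

```text
time_s: 15.05
tool_pos: [0.6501, -0.0403, 0.1423]
tool_rot: [179.9, -0.1, -8.7]
force: [-12.0, -0.4, 30.1]
grip_width: 0.0006
grasp_force: 13.6
time_s: 15.92
tool_pos: [0.6512, -0.0398, 0.4212]
tool_rot: [-179.9, -0.5, -8.7]
force: [0.2, -0.4, 0.3]
grip_width: 0.0004
grasp_force: 0.0
[0.0559 0.1401]
[([148.5, 234.9], 0.78)] [([304.4, 105.7], 0.61)]
0 [ 0.6404 -0.0424  0.2195] [144.4433 209.1081] [310.6816 103.4672]
0.2 [ 0.6496 -0.0438  0.2029] [142.4253 216.4196] [310.2537 101.8821]
0.3 [ 0.6529 -0.0443  0.1941] [142.0238 219.8624] [309.9557 101.6852]
0.5 [ 0.6568 -0.0449  0.1755] [142.4205 226.124 ] [309.2156 102.4366]
0.7 [ 0.657  -0.0449  0.1565] [144.332  231.3432] [308.318  104.6095]
0.95 [ 0.652  -0.0442  0.1334] [148.5952 236.1313] [307.0404 109.0718]
side 0.78 [154.3, 228.4] 140 180 206 244
top 0.65 [308.4, 114.1] 302 312 103 135
```

```bash
python3 -m creep '-0.017 0.006 0 10 0;-0.017 0.006 0 10 0;-0.017 0.006 0 10 0;-0.017 0.006 0 10 0;-0.017 0.006 0 10 0;-0.017 0.006 0 10 0;-0.016 0.006 0 10 0;-0.016 0.006 0 10 0'; python3 -m creep '0 0 0 9.7 0;0 0 -0.06 0 0;0 0 -0.04 0 0;0 0 -0.022 0 0;0 0 0 0 0'
python3 - <<'E'
from h import *
o=get_obs();print(DR(o['tool_pos']))
b=cams.read_camera("side");t=cams.read_camera("top")
print([(finder.tip_of(n,c) or [0])[0] for n in("hood_edge","hood_pivot") for c in("side","top")])
cv2.imwrite("pics/c5.png",np.hstack([cv2.resize(b[110:260,120:270],(400,400),interpolation=2),cv2.resize(t[75:225,205:355],(400,400),interpolation=2)])[:,:,::-1])
E
```

```text
time_s: 17.23
tool_pos: [0.5149, 0.0077, 0.4144]
tool_rot: [-179.9, 0.0, 71.6]
force: [-0.1, 0.3, 1.3]
grip_width: 0.0003
grasp_force: 0.0
time_s: 17.85
tool_pos: [0.5141, 0.0073, 0.2911]
tool_rot: [-179.7, 0.0, 81.0]
force: [0.7, -0.1, 0.2]
grip_width: 0.0004
grasp_force: 0.0
[ 0.03022809 -0.00257324]
[{'xy': [210.3, 160.0], 'p': 0.81}, {'xy': [275.3, 140.7], 'p': 0.72}, {'xy': [214.8, 203.8], 'p': 0.97}, {'xy': [272.1, 154.2], 'p': 0.81}]
```

View pics/c5.png

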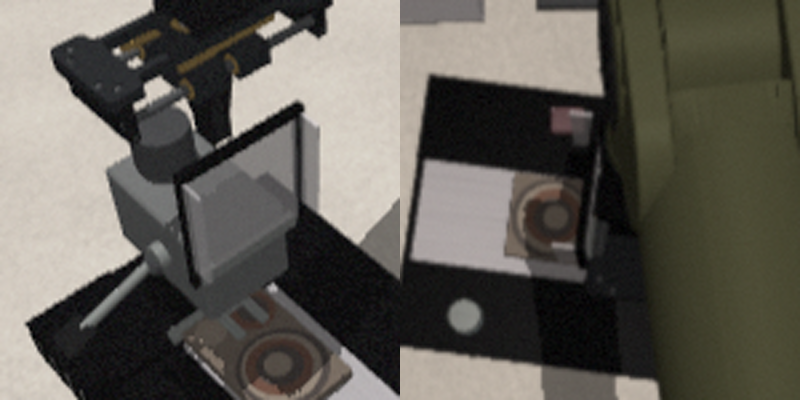

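The side view shows the fingers behind the raised hood, lever and foot down. Now I sweep the hood forward and down.

```bash
python3 -m creep '0.004 0.025 0 0 0;0.003 0.02 0 0 0;0.003 0.018 -0.002 0 0;0.003 0.017 -0.004 0 0;0.002 0.014 -0.009 0 0;0.002 0.014 -0.011 0 0;0 0 0 0 0'; python3 -m creep '0.0015 0.01 -0.015 0 0;0.0015 0.01 -0.015 0 0;0.0015 0.009 -0.018 0 0;0.001 0.007 -0.018 0 0;0 0 0 0 0'
python3 - <<'E'
from h import *
o=get_obs();print(DR(o['tool_pos']))
b=cams.read_camera("side");t=cams.read_camera("top")
print([(finder.tip_of(n,c) or [0])[0] for n in("hood_edge",) for c in("side","top")])
for a in(90,60,20,0,-20,-35):
    r=np.radians(a);print(a,proj(np.r_[W(-.01-.127*np.cos(r),0),.195+.127*np.sin(r)],"side"))
E
```

```text
time_s: 19.02
tool_pos: [0.5321, 0.1174, 0.2665]
tool_rot: [-179.9, -0.1, 81.2]
force: [-0.3, -0.1, 0.1]
grip_width: 0.0005
grasp_force: 0.0
time_s: 19.65
tool_pos: [0.5369, 0.1524, 0.1993]
tool_rot: [-179.8, 0.0, 81.1]
force: [-0.2, -0.2, 0.5]
grip_width: 0.0
grasp_force: 0.0
[-0.11666522 -0.00227093]
[{'xy': [254.4, 231.5], 'p': 0.81}, 0]
90 [209.6502924  160.38683009]
60 [231.54527599 183.61374719]
20 [251.85389532 221.93628142]
0 [254.50538408 237.02461155]
-20 [252.00525988 246.56253902]
-35 [247.32788253 249.70967169]
```

The hood edge is at (254,232) in the side view, about level, so it is following.

```bash
python3 -m creep '0.0003 0.002 -0.012 0 0;0.0003 0.001 -0.012 0 0;0 0 -0.012 0 0;-0.001 -0.006 -0.01 0 0;-0.001 -0.006 -0.01 0 0;0 0 -0.004 0 0;0 0 0 0 0'; python3 -m creep '0 0 -0.003 0 0;0 0 0 0 0'
python3 - <<'E'
from h import *
o=get_obs();print(DR(o['tool_pos']))
b=cams.read_camera("side")
print(finder.tip_of("hood_edge","side"))
E
```

```text
time_s: 20.72
tool_pos: [0.5367, 0.1422, 0.1412]
tool_rot: [-180.0, 0.0, 81.0]
force: [0.2, -0.3, -0.4]
grip_width: 0.0005
grasp_force: 0.0
time_s: 20.98
tool_pos: [0.5372, 0.1428, 0.1387]
tool_rot: [180.0, -0.0, 81.0]
force: [0.7, 0.0, 1.3]
grip_width: 0.0004
grasp_force: 0.2
[-0.10713359 -0.00053907]
[{'xy': [246.8, 248.0], 'p': 0.56}]
```

Almost closed. I'll press until the force rises at the end stop.

```bash
python3 -m creep '0 0 -0.003 0 0;0 0 0 0 0'; python3 -m creep '0 0 -0.003 0 0;0 0 0 0 0';python3 -m creep '0 0 -0.003 0 0;0 0 0 0 0'
```

```text
time_s: 21.32
tool_pos: [0.537, 0.1427, 0.1355]
tool_rot: [180.0, -0.0, 81.0]
force: [-0.7, -0.2, 1.2]
grip_width: 0.0004
grasp_force: 0.3
time_s: 21.58
tool_pos: [0.5369, 0.1427, 0.1323]
tool_rot: [-180.0, -0.0, 81.0]
force: [1.0, 0.6, 0.1]
grip_width: 0.001
grasp_force: 0.3
time_s: 21.82
tool_pos: [0.5368, 0.1426, 0.1293]
tool_rot: [-180.0, 0.0, 81.0]
force: [-0.8, -0.4, 1.0]
grip_width: 0.0006
grasp_force: 0.2
```

```bash
python3 -m creep '0 0 -0.003 0 0;0 0 0 0 0'; python3 -m creep '0 0 -0.003 0 0;0 0 0 0 0';python3 - <<'E'
from h import *
b=cams.read_camera("side");print(finder.tip_of("hood_edge","side"),finder.tip_of("hood_pivot","side")[:1])
cv2.imwrite("pics/c6.png",cv2.resize(b[140:300,140:320],(675,600),interpolation=2)[:,:,::-1])
E
```

```text
time_s: 22.08
tool_pos: [0.5375, 0.1435, 0.1276]
tool_rot: [179.9, -0.1, 81.0]
force: [-0.9, 0.9, 5.4]
grip_width: 0.0005
grasp_force: 2.6
time_s: 22.32
tool_pos: [0.5384, 0.1445, 0.1264]
tool_rot: [179.8, -0.1, 81.1]
force: [-2.3, 1.0, 13.9]
grip_width: 0.0003
grasp_force: 5.9
[{'xy': [244.6, 250.7], 'p': 0.8}] [{'xy': [215.3, 203.0], 'p': 0.94}]
```

View pics/c6.png

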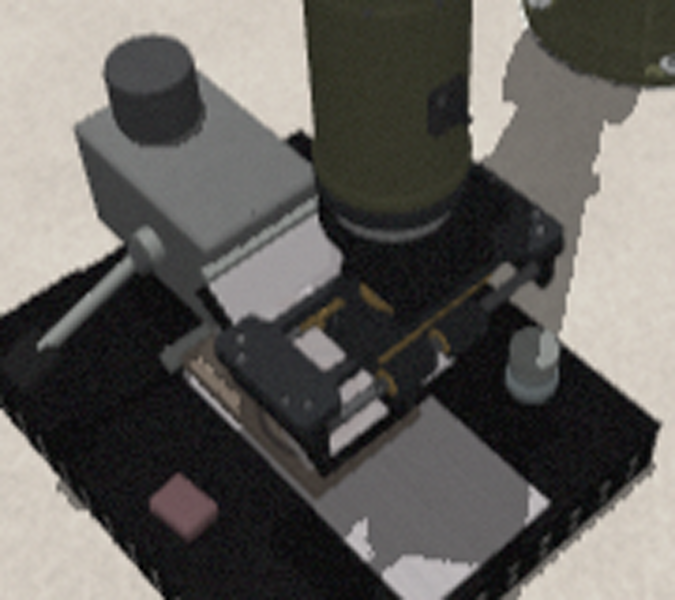

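The hood is at its end stop (force rose to 14 N, edge at (245,251)), and the jar and offcut are untouched. I'll retract straight up and check.

```bash
python3 -m creep '0 0 0.006 0 0;0 0 0.03 0 0;0 0 0.06 0 0;0 0 0.06 0 0;0 0 0.06 0 0;0 0 0 0 0'
python3 - <<'E'
from h import *
b=cams.read_camera("side")
for n in("hood_edge","lever_pad","slab_front","jar","offcut"): print(n,[(r["xy"],round(r["p"],2)) for r in finder.tip_of(n,"side")[:2]])
for r in finder.masks_of("slab","side")[:2]:
    m=r["mask"].astype(np.uint8);cs=max(cv2.findContours(m,0,1)[0],key=len)
    Q=np.array([DR(onz(x[0],"side",.064)) for x in cs])*1000
    print(r["p"],cv2.minAreaRect(Q.astype(np.float32)))
cv2.imwrite("pics/c7.png",cv2.resize(b[140:300,140:320],(675,600),interpolation=2)[:,:,::-1])
E
```

```text
time_s: 23.22
tool_pos: [0.5387, 0.1436, 0.3443]
tool_rot: [179.6, -0.1, 81.0]
force: [-0.3, 0.3, -0.9]
grip_width: 0.0002
grasp_force: 0.0
hood_edge [([247.2, 247.7], 0.98)]
lever_pad []
slab_front [([234.9, 260.9], 0.58)]
jar [([279.8, 239.1], 0.79)]
offcut [([187.7, 272.9], 0.61)]
0.84 ((-236.54466247558594, -342.14447021484375), (178.9969482421875, 112.92560577392578), 81.1692123413086)
0.83 ((-31.934711456298828, 35.25525665283203), (159.46888732910156, 76.50856018066406), 21.54939842224121)
```

View pics/c7.png

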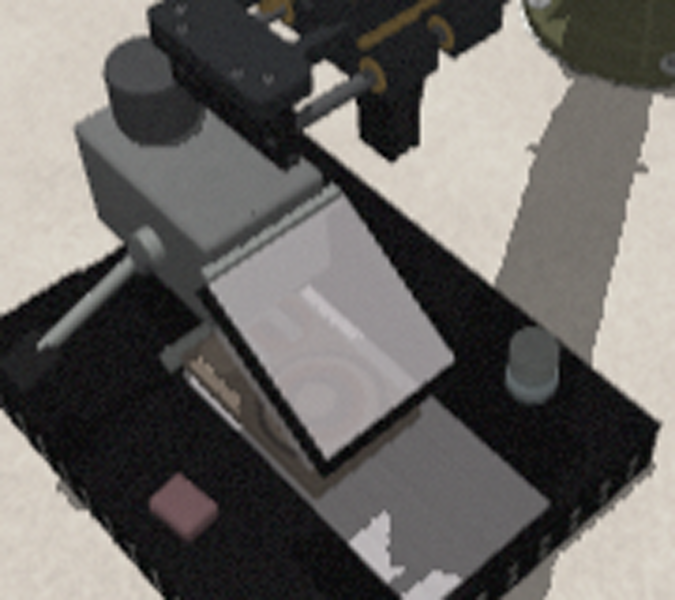

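The hood is down with its edge at (247,248), matching the predicted closed position. The lever is down, the slab sits at the stop bar, and the jar and offcut stand in place. Handing in.

```bash
python3 -c "
from cell import ticket
print(ticket.sign_off())"
```

```text
the job is handed in; nothing more can be done
None
```

I handed the job in at about 23 s with the slab square against the stop bar (about 8 mm off-centre), the lever fully down, the hood closed, and the jar and offcut not visibly moved; the sign-off gave no verdict, and I inferred the foot's clamping from the lever reaching its end stop.

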